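# Roll the bar blank into the V-rest and set it against the stop

## Task

Roll the cream plastic bar that lies in the open, to the left of the dark steel V-rest (not the one at the back right), along the bench by pushing on its side, up the ramp and into the groove of the V-rest, then push on its near end to slide it along the groove until its far end is against the stop plate. Only push the bar with the fingers: do not grip it or lift it, and leave the other things on the bench where they are. Finish clear of everything.

Things in the scene. Friction and masses are not known exactly. Their poses are not given: they have to be found in the camera images.
- bar_mid (a point): centre of the loose cream plastic bar, round, 54 mm in diameter, 265 mm long, 0.4 to 0.8 kg, lying left of the V-rest, its axis within 0.1 rad of the groove's. The point lies on the bar's axis, half-way along, 27 mm up at the start. Its y axis runs along the bar to the far end; x and z turn as it rolls. It is smooth and slippery and rolls freely, on its own too once moving.
- v_seat (a point): where the bar's centre (bar_mid) is when the bar is home in the groove and against the stop, 33 mm above the bench. x runs along the groove to the stop (away from the robot), y across it to the ramp (left), z up. The V-rest, of dark steel fixed to the bench, has a 120-degree groove; in this frame it spans x -107 to +132 mm, y -50 to +84 mm.
- ramp_crest (a point): middle of the crest of the V-rest's ramp, 13 mm above the bench and 21 mm left of the groove's middle; axes as v_seat. The ramp (11 degrees) climbs to it from the bench 63 mm further left; past it the bar drops about 7 mm into the groove, beyond which a wall rises to 23 mm above the bench.
- stop_face (a point): point on the face of the stop, an upright steel plate 62 mm high and 76 mm wide at the far end of the V-rest, on the line of the seated bar's axis; axes as v_seat. At the start the bar's far end is 30 to 45 mm short of this face along x. The bar's near end overhangs the near end of the rest, by about 25 mm when home.
- screwdriver: bystander: blue-handled screwdriver 157 mm long, lying on the bench to the right of the V-rest; origin under its middle
- pliers: bystander: blue-handled pliers 156 x 54 x 11 mm, lying to the left of the bar; origin under the middle
- solder_spool: bystander: blue and white spool, 58 mm in diameter and 36 mm high, standing at the back left; origin under its centre
- bottle: bystander: white bottle with red nozzle, 47 mm in diameter and 134 mm high, standing front left; origin under its centre
- pen: bystander: blue and white pen 135 mm long, lying at the front right; origin under its middle
- bar: the same bar as a body; its origin lies on the bar's surface, 27 mm off the axis at half length, and turns with it, so use bar_mid

How it is judged:
By the outcome, as a careful person would: the job done as asked, in the order asked, and still so for the second after the job is handed in, with the robot touching nothing.
It also fails if it takes over 58 s, if anything falls off the work surface, if the arm or the gripper's body presses on something with over 40 N, if the wrist force passes 120 N, or if a joint passes its speed limit or range.

## Robot

A 7-joint arm with a two-finger parallel gripper is mounted at the origin on a cart in front of the work surface, level with it; the furniture and walls round the work are solid. World frame = base frame: x ahead of the robot, y to its left, z up, the work surface at z = 0. Lengths are in m, angles in rad, forces in N, time in s.
With the tool pointing down it reaches from about 0.35 to 0.9 m from the base axis. Payload 8.1 kg.
Tool frame: the origin (TCP) lies between the finger pads; the fingertips stand ahead of it and the grasp point (between the pads) is the TCP (arm.nose_length is the z of the fingertips in the tool frame, in m); z points along the fingers, y is the line along which they close (so a half turn about z gives the same grasp; the last joint's range is limited). The gripper opens to 92 mm and grips with 3 to 60 N. Pads are 19 mm wide; open, the fingers measure 130 mm over their backs; the gripper's body (75 mm by 190 mm) begins 47 mm behind the grasp point.
Start: joints at [-1.239, 0.434, 0.025, 1.573, -0.012, 1.134, -0.075], TCP at [0.263, 0.567, 0.246] pointing down, gripper open.
Joint ranges: [-2.62, 2.62], [-0.44, 2.09], [-1.27, 1.32], [0.08, 2.57], [-1.32, 4.46], [0.12, 2], [-2.74, 2.74]. Speed limits (rad/s): [2.22, 2.22, 3.01, 3.01, 3.14, 3.14, 3.14].

## Interface

Orientations are given as a rotation vector (axis times angle).
In Python, from cell import sensors, optics, arm gives the robot as it stands.
- The arm moves only by the tool arm_command, never from a script. Its argument "deltas" is one flat list of numbers, 7 for each row, row after row: the turn, a rotation vector about the world's x, y, z as a fraction of full scale, then the shift along the world's x, y, z as a fraction of full scale, then the finger opening in mm, from 0 to 91.8. In form: [wx, wy, wz, dx, dy, dz, fingers, wx, wy, wz, dx, dy, dz, fingers, ...]. A call has 1 to 20 rows; each row is the pose to reach, as a shift and turn from the pose commanded when the call began; what a row does not reach only later rows make up. Full scale, the value 1, is 1 m for a shift and 90 degrees for a turn. A row lasts 1/10 s, in which the tool goes at most 50 mm and 8.59 degrees, less where a joint would pass 70% of its speed; a pose out of reach is approached as far as the arm can. A call with a number of a shift or a turn outside -1 to 1 is refused whole. A call with a gripper value outside its range is refused whole. The fingers move at their own pace and stop on an object; "force" is the grip in N (left out, the last holds). Time passes only in rows, so rows that repeat a pose let the fingers close. It gives the time, the measured TCP pose, the force, the opening and the grip force at its end, in the units of the state.
- sensors.observe(): the state, without advancing time (a new reading comes with each control period).
- optics.get_image(name): name is "side" or "top"; returns the picture (384x512x3 uint8, blue, green, red); there is no depth.
- optics.calibration(name): a dict with "camera_matrix" (3x3 intrinsics, pixels), "D" ([k1, k2, p1, p2, k3] as OpenCV has them; the pictures are not rectified), "rvec" (rotation vector, rad) and "tvec" (3), from world to camera coordinates, as OpenCV has them. Camera axes: x right, y down, z forward; pixel columns grow to the right and rows downward; lengths in m; the calibration is good to about 2 mm. A picture is of the moment at which its call begins. calibration takes no time and is no camera call.
- arm.sign_off(): hands the job in; it is judged then, once.
The state is a dict: "clock": time; "joints": joint angles; "dq": joint speeds; "joint_efforts": joint torques, N m; "position": TCP position; "ee_rot": TCP orientation; "force": force on the tool from outside, world axes, zero at the start; "ft_torque": the same for the moment, N m; "width": opening from 0.0 (shut) to 1.0 (fully open); "gripper_force": force on a finger pad.
Only numpy, scipy, OpenCV 4.12 (cv2) and the standard library are available. Lean on these libraries where they do the work, as an engineer would, in place of code of your own. Each camera call takes 0.05 s, during which the arm holds its last target. There are 200 camera calls.

## Working session

There is one attempt and no reset: what is moved stays moved. The work goes in short steps, Python scripts to look and compute and a tool call to move; the robot and the scene stay as the last step left them, time stands still between calls to the robot, and variables do not carry over. Pictures are saved under pics/ and viewed, at most 10 in all, crops included, and the job is handed in when it is done.

Besides the shell and the picture viewer there is one more tool, called after "Request:" as name(argument=value, ...) on one line, values as JSON. arm_command: Moves the arm, as the interface text tells. Its arguments: {"type":"object","properties":{"deltas":{"type":"array","items":{"type":"number"}},"force":{"type":"number"}},"required":["deltas"]}

```bash
mkdir -p pics
python3 - <<'E'
from cell import sensors,optics,arm
import cv2
for n in("side","top"):
    cv2.imwrite(f"pics/{n}0.png",optics.get_image(n)); c=optics.calibration(n); print(n,c)
s=sensors.observe(); print(s, arm.nose_length)
E
```

```text
side {'camera_matrix': array([[414.17170856,   0.        , 257.38529545],
       [  0.        , 414.17170856, 197.52018346],
       [  0.        ,   0.        ,   1.        ]]), 'D': array([-0.08443989,  0.        ,  0.        ,  0.        ,  0.        ]), 'rvec': array([ 1.97603093, -0.26117059,  0.18414427]), 'tvec': array([-0.51821479,  0.14818348,  1.24972784])}
top {'camera_matrix': array([[494.50157932,   0.        , 255.97078808],
       [  0.        , 494.50157932, 194.68982183],
       [  0.        ,   0.        ,   1.        ]]), 'D': array([-0.20108955,  0.        ,  0.        ,  0.        ,  0.        ]), 'rvec': array([ 2.17563057, -2.17738005,  0.08840554]), 'tvec': array([0.09103845, 0.58514725, 1.58307763])}
{'clock': 0.1, 'joints': array([-1.2386004 ,  0.43513341,  0.02496668,  1.57397524, -0.01161319,
        1.1340187 , -0.07509336]), 'dq': array([-0.00139486, -0.00111373,  0.00116182, -0.0022298 ,  0.00138381,
        0.00069151, -0.00071178]), 'joint_efforts': array([ 2.95426202e-03, -6.69134617e+01,  9.87583436e-01, -3.15141964e+01,
       -6.06222823e-02,  3.74938350e-02,  2.79754749e-05]), 'position': array([0.26312512, 0.56644578, 0.24504766]), 'ee_rot': array([-6.77662355e-01, -3.06743870e+00,  2.16222479e-03]), 'force': array([ 0.03772605,  0.40466681, -0.46252253]), 'ft_torque': array([ 0.00145398, -0.01664464,  0.00720588]), 'gripper_force': 0.0, 'width': 1.0022294656461004} 0.019
```

View pics/top0.png

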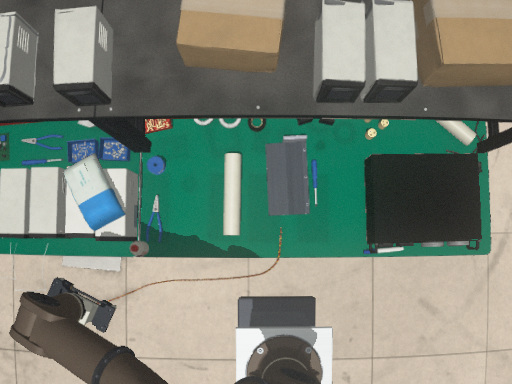

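View pics/side0.png

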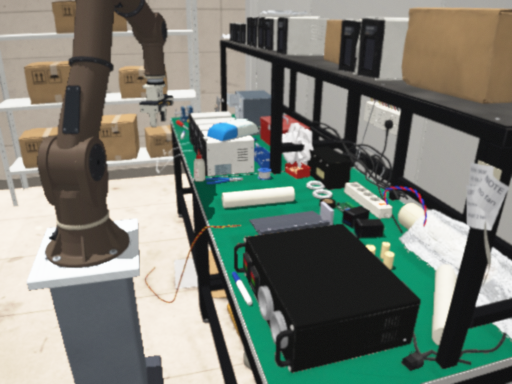

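The top view shows the bar at columns 224–241, rows 153–235. The V-rest is at columns 267–309, rows 136–215, with the stop at its top end near row 137. The side view shows the bar at about (258,197) and the stop at about (327,211).

```bash
cat > h.py <<'E'
import cv2, numpy as np
from cell import sensors,optics,arm
def ray(n,uv):
    c=optics.calibration(n); R=cv2.Rodrigues(c["rvec"])[0]
    p=cv2.undistortPoints(np.array(uv,float).reshape(-1,1,2),c["camera_matrix"],c["D"]).reshape(-1,2)
    d=np.c_[p,np.ones(len(p))]@R
    return -R.T@c["tvec"], d
def plane(n,uv,z):
    o,d=ray(n,uv); return o+d*((z-o[2])/d[:,2])[:,None]
def tri(uvt,uvs):
    o1,d1=ray("top",[uvt]);o2,d2=ray("side",[uvs]);A=np.c_[d1[0],-d2[0]]
    k=np.linalg.lstsq(A,o2-o1,rcond=None)[0]
    a,b=o1+k[0]*d1[0],o2+k[1]*d2[0]; return (a+b)/2,np.linalg.norm(a-b)
def barmask(n,im,box):
    x0,y0,x1,y1=box; m=np.zeros(im.shape[:2],np.uint8)
    hsv=cv2.cvtColor(im,cv2.COLOR_BGR2HSV)
    w=((im.min(2)>120)&(hsv[...,1]<90)).astype(np.uint8)*255
    m[y0:y1,x0:x1]=w[y0:y1,x0:x1]
    cs=cv2.findContours(m,cv2.RETR_EXTERNAL,cv2.CHAIN_APPROX_NONE)[0]
    return max(cs,key=cv2.contourArea)
def ends(c):
    b=cv2.boxPoints(cv2.minAreaRect(c)); e=[np.linalg.norm(b[i]-b[(i+1)%4]) for i in range(4)]
    i=int(np.argmin(e[:2])); return (b[i]+b[(i+1)%4])/2,(b[(i+2)%4]+b[(i+3)%4])/2,min(e),max(e)
E
python3 - <<'E'
from h import *
t=cv2.imread("pics/top0.png"); s=cv2.imread("pics/side0.png")
c=barmask("top",t,(210,140,260,250)); a,b,w,l=ends(c); print("top",a,b,w,l)
for z in(.027,): print(plane("top",[a,b],z))
cs=barmask("side",s,(215,180,300,215)); a2,b2,w2,l2=ends(cs); print("side",a2,b2,w2,l2)
# height via two views: bar centre
print(tri((a+b)/2,(a2+b2)/2))
# steel
hsv=cv2.cvtColor(t,cv2.COLOR_BGR2HSV); m=((hsv[...,1]<80)).astype(np.uint8)*255
r=np.zeros_like(m); r[128:225,258:312]=m[128:225,258:312]
k=max(cv2.findContours(r,0,1)[0],key=cv2.contourArea); print(cv2.minAreaRect(k),cv2.boundingRect(k))
cv2.imwrite("pics/tc.png",cv2.resize(t[110:250,140:330],None,fx=4.2,fy=4.2,interpolation=cv2.INTER_CUBIC))
cv2.imwrite("pics/sc.png",cv2.resize(s[165:250,190:370],None,fx=4.4,fy=4.4,interpolation=cv2.INTER_CUBIC))
E
```

```text
top [232.15732 152.90424] [230.82578 234.1283 ] 16.34207 81.23498
[[0.72258074 0.16852958 0.027     ]
 [0.45719398 0.1719176  0.027     ]]
side [294.351  192.6273] [221.86853 199.64174] 15.05867 72.82113
(array([0.58786504, 0.17010357, 0.03086231]), np.float64(0.0015336557169734798))
((287.00750732421875, 174.67359924316406), (79.01231384277344, 41.39567565917969), 87.51044464111328) (266, 135, 44, 81)
```

View pics/tc.png

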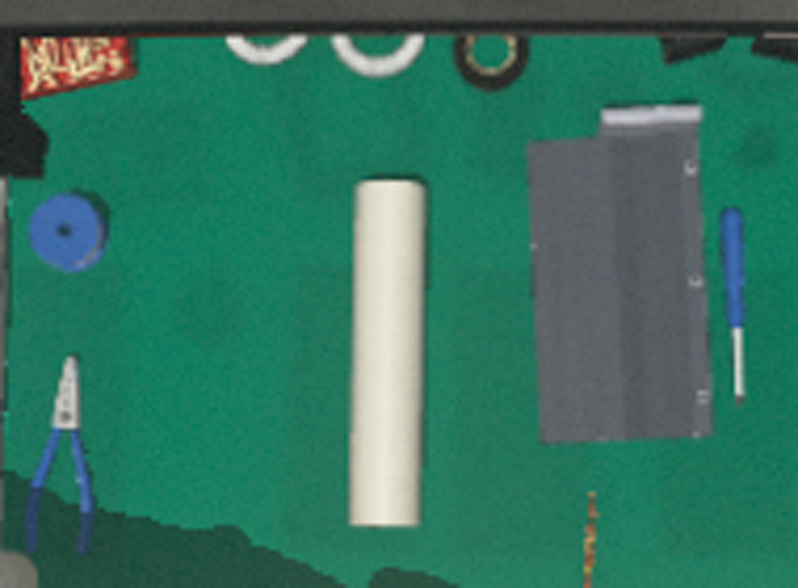

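View pics/sc.png

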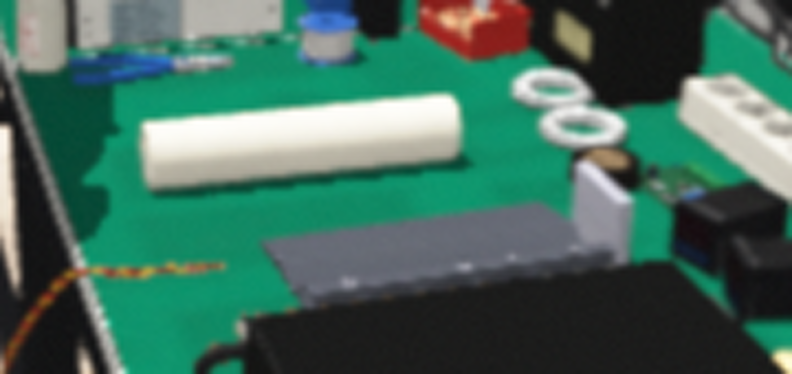

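The top crop shows the ramp edge from (528,142) to (541,442), the right wall ending at (713,435), and the stop top from (601,122) to (701,122). In the side crop the stop top is at about (580,163)–(630,203), and nothing lies between the bar and the ramp.

Run:
```python
from h import *
T=lambda L: np.array(L)/4.2+[140,110]-0.4
S=lambda L: np.array(L)/4.4+[190,165]-0.4
P=plane("top",T([(528,142),(541,442)]),0.0); print("ramp edge",P)
Q=plane("top",T([(713,435),(701,150)]),0.023); print("wall R",Q)
Z=plane("top",T([(601,123),(701,121),(601,109),(701,107)]),0.062); print("stop top",Z)
print("near corner groove crest/bottom",plane("top",T([(612,442)]),0.013),plane("top",T([(635,441)]),.006))
print("stop top corner tri", tri(T([(601,123)])[0],S([(575,163)])[0]), tri(T([(701,121)])[0],S([(622,205)])[0]))
for v in (P[0]-P[1],Q[1]-Q[0],Z[0]-Z[1]): print(np.arctan2(v[1],v[0]))
y=.5*(np.arctan2(*(P[0]-P[1])[1::-1])+np.arctan2(*(Q[1]-Q[0])[1::-1]));print("yaw",y)
u=np.array([np.cos(y),np.sin(y)]);n=np.array([-u[1],u[0]])
for nm,A in(("P",P),("Q",Q),("Z",Z)): print(nm,A[:,:2]@u,A[:,:2]@n)
b=np.array([[.72258,.16853],[.4572,.17192]]);print("bar",b@u,b@n)
c=optics.calibration("top"); print("shelf edge z guess",plane("top",[(250,118)],.5),plane("top",[(250,118)],.35))
print("bystanders",plane("top",T([(68,230),(68,360),(40,545),(735,215),(740,400),(18,570),(22,450)]),0.02))
```

```text
ramp edge [[0.75914852 0.05934214 0.        ]
 [0.52072558 0.04974559 0.        ]]
wall R [[ 0.52488705 -0.08305512  0.023     ]
 [ 0.74855751 -0.07609868  0.023     ]]
stop top [[ 0.76215766  0.0043512   0.062     ]
 [ 0.76389744 -0.07249096  0.062     ]
 [ 0.77309175  0.00426636  0.062     ]
 [ 0.77485062 -0.07264623  0.062     ]]
near corner groove crest/bottom [[ 0.5200717  -0.00522664  0.013     ]] [[ 0.52112708 -0.02362209  0.006     ]]
stop top corner tri (array([0.76198992, 0.00440656, 0.06223382]), np.float64(0.00025178168385249424)) (array([ 0.76509166, -0.07296133,  0.06159508]), np.float64(0.002328190002611905))
0.04022839966242345
0.031091259721124826
1.5934334054902584
yaw 0.035659829691774135
P [0.76078158 0.52216808] [0.03223905 0.03114892]
Q [0.52159225 0.74536853] [-0.10171573 -0.10273808]
Z [0.76182826 0.76082733 0.77275236 0.77176801] [-0.02282422 -0.09967956 -0.02329883 -0.10022523]
bar [0.7281291  0.46303868] [0.14266124 0.15551048]
shelf edge z guess [[0.72424453 0.1027344  0.5       ]] [[0.76083528 0.10508368 0.35      ]]
bystanders [[ 0.68675476  0.42229514  0.02      ]
 [ 0.58389009  0.42032253  0.02      ]
 [ 0.43909486  0.44072803  0.02      ]
 [ 0.69745626 -0.10250284  0.02      ]
 [ 0.55220324 -0.10468672  0.02      ]
 [ 0.41945761  0.45808468  0.02      ]
 [ 0.51322891  0.45597365  0.02      ]]
```

Run:
```python
from h import *
o,d=ray("side",[(222,42),(512,132)]); nrm=np.cross(d[0],d[1])
for px in [(200,118),(250,118),(330,118)]:
    ot,dt=ray("top",[px]); k=nrm@(o-ot)/(nrm@dt[0]); print(ot+k*dt[0])
```

```text
[0.72530808 0.21982135 0.49832638]
[0.72454169 0.10275348 0.49878182]
[ 0.72504708 -0.0845146   0.49902265]
```

Request:
arm_command(deltas=[0,0,-0.731,0.16,-0.33,0.02,91,0,0,-0.731,0.16,-0.33,0.02,91,0,0,-0.731,0.16,-0.33,0.02,91,0,0,-0.731,0.16,-0.33,0.02,91,0,0,-0.731,0.16,-0.33,0.02,91,0,0,-0.731,0.16,-0.33,0.02,91,0,0,-0.731,0.16,-0.33,0.02,91,0,0,-0.731,0.16,-0.33,0.02,91,0,0,-0.731,0.16,-0.33,0.02,91,0,0,-0.731,0.3245,-0.33,0,91,0,0,-0.731,0.3245,-0.33,0,91,0,0,-0.731,0.3245,-0.33,0,91,0,0,-0.731,0.3245,-0.33,0,91,0,0,-0.731,0.3245,-0.33,0,91])

```text
clock: 1.5
position: [0.589, 0.2375, 0.2438]
ee_rot: [2.233, 2.209, -0.003]
force: [-0.4, -1.0, -1.0]
width: 0.995
gripper_force: 0.0
```

Request:
arm_command(deltas=[0,0,0,0,0,-0.05,91,0,0,0,0,0,-0.1,91,0,0,0,0,0,-0.15,91,0,0,0,0,0,-0.18,91,0,0,0,0,0,-0.2,91,0,0,0,0,0,-0.207,91,0,0,0,0,0,-0.207,91,0,0,0,0,0,-0.207,91])

```text
clock: 2.3
position: [0.588, 0.2378, 0.04]
ee_rot: [2.234, 2.209, 0.003]
force: [-0.4, -0.3, 0.4]
width: 0.996
gripper_force: 0.0
```

Request:
arm_command(deltas=[0,0,0,0,-0.01,-0.003,91,0,0,0,0,-0.02,-0.003,91,0,0,0,0.001,-0.024,-0.003,91,0,0,0,0.001,-0.027,-0.003,91,0,0,0,0.001,-0.03,-0.003,91,0,0,0,0.001,-0.033,-0.003,91,0,0,0.003,0.001,-0.036,-0.003,91,0,0,0.006,0.001,-0.04,-0.003,91,0,0,0.009,0.001,-0.044,-0.003,91,0,0,0.012,0.002,-0.048,-0.003,91,0,0,0.015,0.002,-0.052,-0.003,91,0,0,0.018,0.002,-0.056,-0.003,91,0,0,0.021,0.002,-0.06,-0.003,91,0,0,0.024,0.002,-0.064,-0.003,91,0,0,0.027,0.002,-0.068,-0.003,91,0,0,0.03,0.003,-0.072,-0.003,91,0,0,0.03,0.003,-0.076,-0.003,91,0,0,0.03,0.003,-0.08,-0.003,91,0,0,0.03,0.003,-0.084,-0.003,91,0,0,0.03,0.003,-0.088,-0.003,91])

```text
clock: 4.3
position: [0.5908, 0.1485, 0.0357]
ee_rot: [2.182, 2.26, 0.0]
force: [0.3, 0.3, 0.3]
width: 0.991
gripper_force: 0.1
```

Run:
```python
from h import *
t=optics.get_image("top"); s=optics.get_image("side")
print(sensors.observe()["clock"])
cv2.imwrite("pics/m1.png",np.vstack([cv2.resize(t[110:250,140:330],None,fx=3,fy=2.1),cv2.resize(s[150:250,180:370],None,fx=3,fy=3)])[:600])
```

```text
4.4
```

View pics/m1.png

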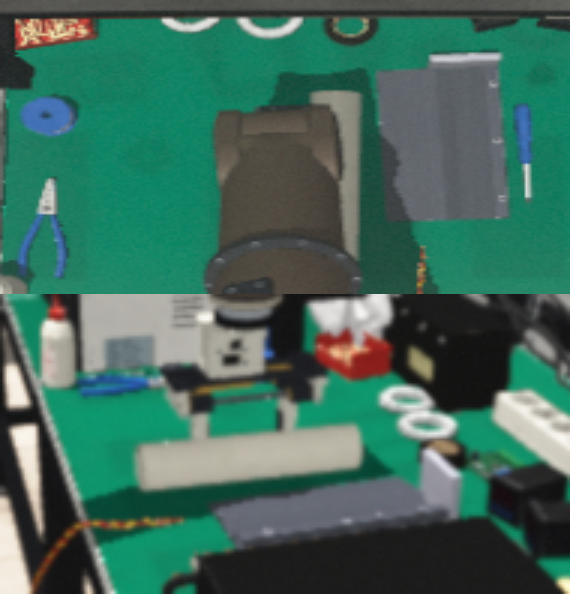

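The top crop shows the bar just right of the wrist, with its right edge at columns 358–362, left of the ramp. The side crop shows both fingers right behind it.

Request:
arm_command(deltas=[0,0,0,0,-0.004,0,91,0,0,0,0,-0.008,0,91,0,0,0,0,-0.012,0,91,0,0,0,0,-0.016,0,91,0,0,0,0.001,-0.02,0,91,0,0,0,0.001,-0.024,0,91,0,0,0,0.001,-0.028,0.001,91,0,0,0,0.001,-0.032,0.001,91,0,0,0,0.001,-0.036,0.001,91,0,0,0,0.001,-0.04,0.002,91,0,0,0,0.002,-0.044,0.002,91,0,0,0,0.002,-0.048,0.002,91,0,0,0,0.002,-0.052,0.003,91,0,0,0,0.002,-0.056,0.003,91,0,0,0,0.002,-0.06,0.003,91,0,0,0,0.002,-0.064,0.003,91,0,0,0,0.002,-0.068,0.003,91,0,0,0,0.003,-0.072,0.003,91,0,0,0,0.003,-0.076,0.003,91,0,0,0,0.003,-0.08,0.003,91])

```text
clock: 6.4
position: [0.5939, 0.0686, 0.0388]
ee_rot: [2.182, 2.26, 0.0]
force: [-1.4, 3.4, 2.1]
width: 0.993
gripper_force: 1.8
```

Run:
```python
from h import *
t=optics.get_image("top"); s=optics.get_image("side")
o=sensors.observe();print(o["clock"],o["position"],o["force"])
cv2.imwrite("pics/m2.png",np.vstack([cv2.resize(t[110:250,140:330],None,fx=3,fy=2.1),cv2.resize(s[150:250,180:370],None,fx=3,fy=3)])[:600])
```

```text
6.5 [0.59382858 0.06739734 0.03872043] [ 0.99159659 -0.31702145 -0.52412583]
```

View pics/m2.png

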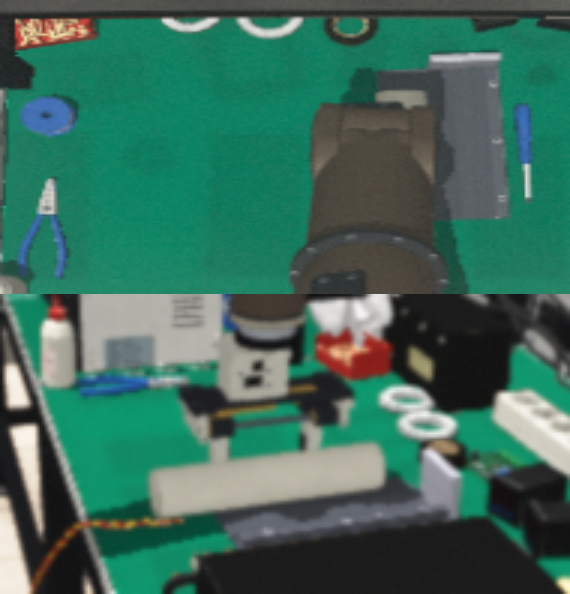

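The bar is on the ramp with both fingers behind it, parallel to the groove. Its far end shows at columns 376–427 of the top crop, clear of the stop.

Request:
arm_command(deltas=[0,0,0,0,-0.003,0,91,0,0,0,0,-0.006,0,91,0,0,0,0,-0.009,0,91,0,0,0,0,-0.012,0,91,0,0,0,0,-0.015,0,91,0,0,0,0,-0.018,0,91,0,0,0,0.001,-0.021,0,91,0,0,0,0.001,-0.024,0,91,0,0,0,0.001,-0.027,0,91,0,0,0,0.001,-0.03,0,91,0,0,0,0.001,-0.033,0,91,0,0,0,0.001,-0.036,0,91,0,0,0,0.001,-0.039,0,91,0,0,0,0.001,-0.042,0,91,0,0,0,0.002,-0.045,0,91,0,0,0,0.002,-0.048,0,91,0,0,0,0.002,-0.05,0,91,0,0,0,0.002,-0.05,0,91,0,0,0,0.002,-0.05,0,91,0,0,0,0.002,-0.05,0,91])

```text
clock: 8.5
position: [0.5958, 0.0191, 0.0388]
ee_rot: [2.182, 2.26, 0.0]
force: [0.1, -0.4, 1.1]
width: 0.994
gripper_force: 0.0
```

Run:
```python
from h import *
t=optics.get_image("top"); s=optics.get_image("side")
o=sensors.observe();print(o["clock"],o["position"],o["force"])
cv2.imwrite("pics/m3.png",np.vstack([cv2.resize(t[110:250,140:330],None,fx=3,fy=2.1),cv2.resize(s[150:250,180:370],None,fx=3,fy=3)])[:600])
```

```text
8.6 [0.59581605 0.01907726 0.03875323] [1.38469802 0.19438989 0.32566595]
```

View pics/m3.png

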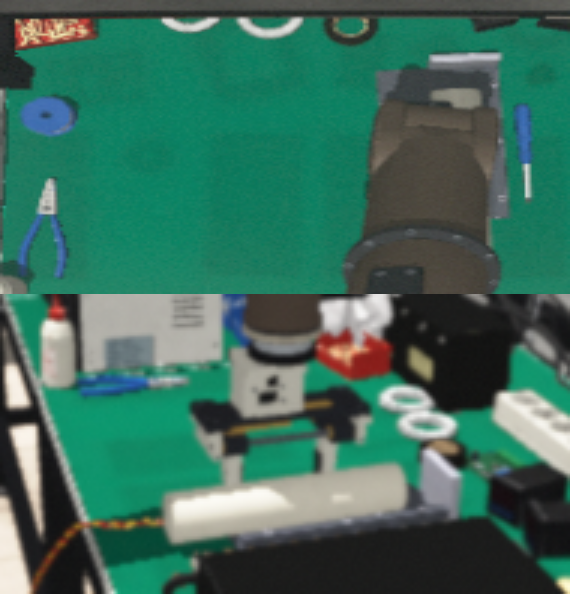

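The bar has dropped into the groove: its far end is at columns 437–481 of the top crop, about a bar's radius short of the stop. I'll back off, go up and over to the near end with the fingers shut.

Request:
arm_command(deltas=[0,0,0,0,0.02,0,91,0,0,0,0,0.04,0,91,0,0,0,0,0.04,0.04,91,0,0,0,0,0.04,0.09,91,0,0,0,0,0.04,0.12,91,0,0,0,-0.04,0.02,0.12,0,0,0,0,-0.09,-0.01,0.12,0,0,0,0,-0.13,-0.03,0.12,0,0,0,0,-0.17,-0.05,0.12,0,0,0,0,-0.19,-0.056,0.12,0,0,0,0,-0.19,-0.056,0.12,0,0,0,0,-0.19,-0.056,0.12,0,0,0,0,-0.19,-0.056,0.12,0], force=20)

```text
clock: 9.9
position: [0.4071, -0.0367, 0.159]
ee_rot: [2.181, 2.26, 0.001]
force: [0.7, 0.3, -0.5]
width: 0.341
gripper_force: 0.0
```

Run:
```python
from h import *
t=optics.get_image("top"); s=optics.get_image("side")
o=sensors.observe();print(o["clock"],o["position"],o["width"],o["ee_rot"])
cs=barmask("side",s,(215,180,330,240)); print("side",ends(cs))
a,b,_,_=ends(cs); E=plane("side",[a,b],.033); y=.0357
u=np.array([np.cos(y),np.sin(y)]);n=np.array([-u[1],u[0]]); print(E[:,:2]@u,E[:,:2]@n)
cv2.imwrite("pics/m4.png",np.vstack([cv2.resize(t[110:250,140:330],None,fx=3,fy=2.1),cv2.resize(s[150:250,180:370],None,fx=3,fy=3)])[:600])
```

```text
10.0 [ 0.40687701 -0.03673882  0.15876393] 0.25356838400446946 [2.18100097e+00 2.26029933e+00 2.92363713e-04]
side (array([315.96942, 213.77077], dtype=float32), array([234.68121, 224.6092 ], dtype=float32), np.float32(18.701159), np.float32(82.00759))
[0.73443516 0.45152227] [-0.05096174 -0.04956441]
```

View pics/m4.png

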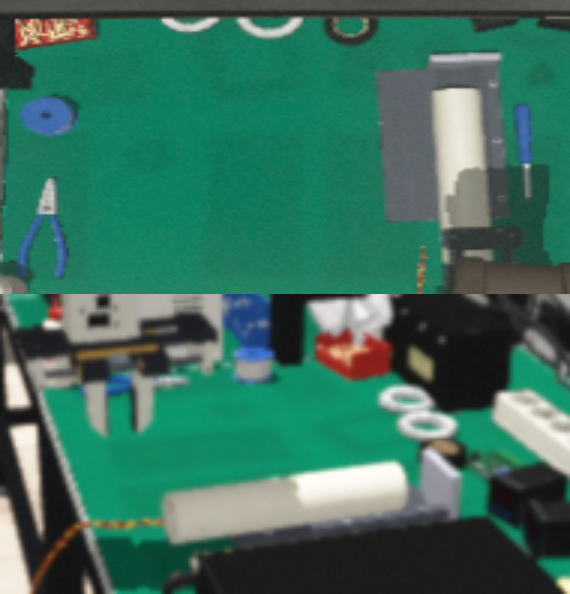

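The bar sits in the groove, at columns 432–490 of the top crop, with its far end short of the stop. Its near end is free, and the fingers hang in front of it. I'll go down.

Request:
arm_command(deltas=[0,0,0,0,0,-0.03,0,0,0,0,0,0,-0.06,0,0,0,0,0,0,-0.09,0,0,0,0,0,0,-0.11,0,0,0,0,0,0,-0.12,0,0,0,0,0,0,-0.122,0,0,0,0,0,0,-0.122,0])

```text
clock: 10.7
position: [0.4062, -0.0372, 0.0369]
ee_rot: [2.182, 2.26, 0.0]
force: [0.2, -0.4, 0.7]
width: 0.009
gripper_force: 0.0
```

Request:
arm_command(deltas=[0,0,0,0.005,0,0,0,0,0,0,0.01,0,0,0,0,0,0,0.015,0,0,0,0,0,0,0.02,0.001,0,0,0,0,0,0.023,0.001,0,0,0,0,0,0.026,0.001,0,0,0,0,0,0.029,0.001,0,0,0,0,0,0.032,0.001,0,0,0,0,0,0.035,0.001,0,0,0,0,0,0.038,0.001,0,0,0,0,0,0.041,0.001,0,0,0,0,0,0.044,0.002,0,0,0,0,0,0.047,0.002,0,0,0,0,0,0.05,0.002,0,0,0,0,0,0.053,0.002,0,0])

```text
clock: 12.2
position: [0.4591, -0.0351, 0.0367]
ee_rot: [-2.182, -2.26, 0.0]
force: [-2.5, 0.1, -0.1]
width: 0.001
gripper_force: 1.1
```

Run:
```python
from h import *
t=optics.get_image("top"); s=optics.get_image("side")
o=sensors.observe();print(o["clock"],o["position"],o["width"],o["force"])
cs=barmask("side",s,(215,180,330,240)); print("side",ends(cs))
cv2.imwrite("pics/m5.png",np.vstack([cv2.resize(t[110:250,140:330],None,fx=3,fy=2.1),cv2.resize(s[150:250,180:370],None,fx=3,fy=3)])[:600])
```

```text
12.3 [ 0.45960816 -0.03512322  0.03680154] 0.0037854326615863916 [-0.15784249 -0.05994605  0.56833117]
side (array([329.65573, 210.18643], dtype=float32), array([238.29459, 224.496  ], dtype=float32), np.float32(20.520914), np.float32(92.47498))
```

View pics/m5.png

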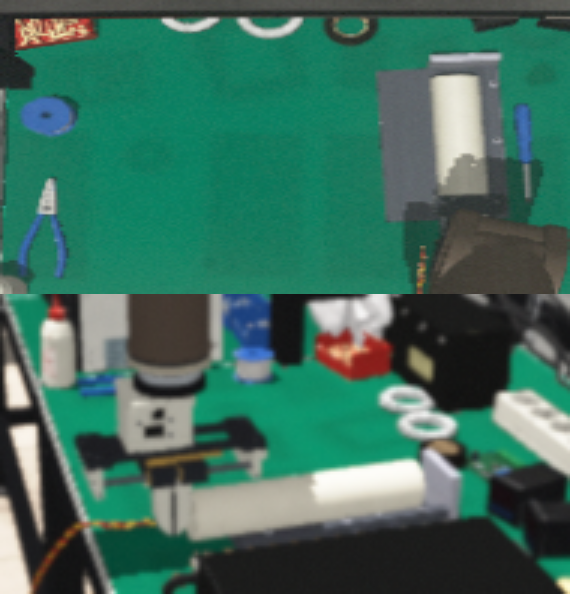

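The fingers push on the near end. The far end has moved from row 88 to row 76 of the top crop, against a stop face at about row 66. By the numbers, about 19 mm remains.

Request:
arm_command(deltas=[0,0,0,0.002,0,0,0,0,0,0,0.004,0,0,0,0,0,0,0.006,0,0,0,0,0,0,0.008,0,0,0,0,0,0,0.01,0,0,0,0,0,0,0.012,0,0,0,0,0,0,0.014,0.001,0,0,0,0,0,0.015,0.001,0,0,0,0,0,0.016,0.001,0,0])

```text
clock: 13.2
position: [0.4749, -0.0342, 0.0367]
ee_rot: [2.182, 2.26, -0.0]
force: [-3.7, -0.6, 0.3]
width: 0.007
gripper_force: 1.5
```

Request:
arm_command(deltas=[0,0,0,0.001,0,0,0,0,0,0,0.002,0,0,0])

```text
clock: 13.4
position: [0.4768, -0.0341, 0.0367]
ee_rot: [-2.182, -2.26, -0.0]
force: [-2.7, -0.1, -0.2]
width: 0.007
gripper_force: 1.4
```

Request:
arm_command(deltas=[0,0,0,0.001,0,0,0])

```text
clock: 13.5
position: [0.4779, -0.0341, 0.0367]
ee_rot: [-2.182, -2.26, -0.0]
force: [-2.2, -0.0, -0.1]
width: 0.008
gripper_force: 1.3
```

Request:
arm_command(deltas=[0,0,0,0.001,0,0,0])

```text
clock: 13.6
position: [0.4789, -0.0341, 0.0367]
ee_rot: [-2.182, -2.26, -0.0]
force: [-3.3, 1.2, -0.3]
width: 0.004
gripper_force: 1.3
```

Still sliding at about 3 N, so I'll continue in 1 mm steps until the force rises.

Request:
arm_command(deltas=[0,0,0,0.001,0,0,0,0,0,0,0.001,0,0,0])

```text
clock: 13.8
position: [0.4796, -0.0341, 0.0367]
ee_rot: [-2.182, -2.259, 0.0]
force: [-3.4, 0.1, 0.6]
width: 0.004
gripper_force: 2.0
```

Request:
arm_command(deltas=[0,0,0,0.001,0,0,0,0,0,0,0.001,0,0,0])

```text
clock: 14.0
position: [0.4796, -0.0341, 0.0366]
ee_rot: [-2.181, -2.258, 0.002]
force: [-7.0, -0.7, 3.9]
width: 0.006
gripper_force: 3.6
```

Request:
arm_command(deltas=[0,0,0,0.001,0,0,0,0,0,0,0.001,0,0,0])

```text
clock: 14.2
position: [0.4796, -0.0341, 0.0364]
ee_rot: [-2.18, -2.257, 0.004]
force: [-9.6, 0.1, 6.3]
width: 0.008
gripper_force: 5.1
```

The TCP has stopped at x = 0.4796 and the force is climbing, so the bar is against the stop. I'll back off slowly and clear the area.

Request:
arm_command(deltas=[0,0,0,-0.002,0,0,0,0,0,0,-0.005,0,0,0,0,0,0,-0.012,0,0,0,0,0,0,-0.03,-0.001,0,0,0,0,0,-0.055,-0.002,0,0,0,0,0,-0.07,-0.002,0.01,0,0,0,0,-0.07,-0.002,0.06,0,0,0,0,-0.07,-0.002,0.11,0,0,0,0,-0.07,-0.002,0.16,0,0,0,0,-0.07,0.04,0.2,0,0,0,0,-0.07,0.09,0.2,0,0,0,0,-0.07,0.14,0.2,0,0,0,0,-0.07,0.19,0.2,0,0,0,0,-0.07,0.23,0.2,0,0,0,0,-0.07,0.23,0.2,0,0,0,0,-0.07,0.23,0.2,0,0,0,0,-0.07,0.23,0.2,0])

```text
clock: 15.9
position: [0.4119, 0.1946, 0.2367]
ee_rot: [2.184, 2.258, -0.0]
force: [-0.5, -0.3, -0.3]
width: 0.001
gripper_force: 0.0
```

Run:
```python
from h import *
t=optics.get_image("top"); s=optics.get_image("side")
o=sensors.observe();print(o["clock"],o["position"],o["force"])
cs=barmask("top",t,(280,138,308,250)); a,b,w,l=ends(cs); E=plane("top",[a,b],.033); print(a,b,w,l)
y=.0357;u=np.array([np.cos(y),np.sin(y)]);n=np.array([-u[1],u[0]]); print(E[:,:2]@u,E[:,:2]@n)
cv2.imwrite("pics/m6.png",np.vstack([cv2.resize(t[110:250,140:330],None,fx=3,fy=2.1),cv2.resize(s[150:250,180:370],None,fx=3,fy=3)])[:600])
```

```text
16.0 [0.41197445 0.19439521 0.23680724] [ 0.69592679 -0.25798743  0.52162942]
[294.5 138. ] [294.5 221. ] 23.0 83.0
[0.76920677 0.49772153] [-0.06342261 -0.05148866]
```

View pics/m6.png

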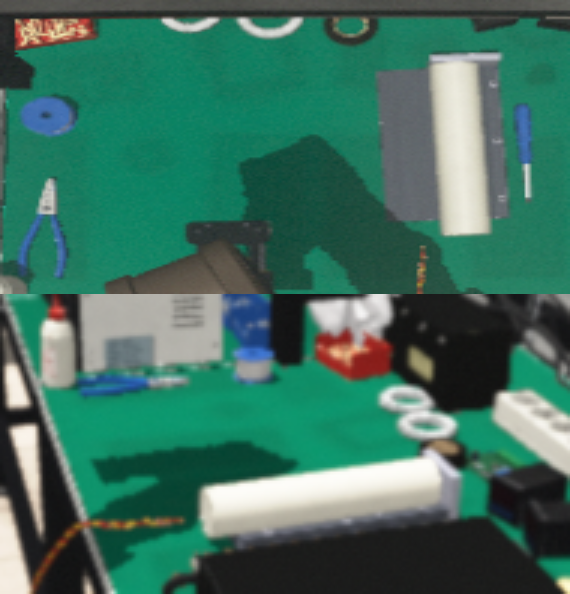

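The bar lies in the groove with its far end against the stop, at row 63 of the top crop. Its near end is at u = 0.498 m along the groove, against about 0.497 expected. The bystanders have not moved and the arm is clear.

```bash
python3 -c "
from cell import arm; print(arm.sign_off())"
```

```text
the job is handed in; nothing more can be done
None
```

The bar was rolled up the ramp into the groove and slid along until its far end met the stop plate, by pushing only; the other items did not move, and I handed the job in at about 16 s with the arm clear.

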